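# Set up the two-tier jam stand on the breakfast counter

### The job

Set the red jam jar on the red mat and the yellow jam jar on the yellow mat of the jam stand, both upright and centred. Then stack the white tray on the stand's four corner posts so that it sits fully down and level with the posts inside its rim, and only after that set the green jar upright on the green spot in the middle of the tray. Leave the blue jar and the two mugs where they are.

Things in the scene. Friction and masses are not known exactly. Their poses are not given: they have to be found in the camera images.
- stand: fixed lower tier: light wooden board 190 mm (x, long) by 90 mm (y), 6 mm thick, with four black round posts at x = +-68, y = +-20 mm, 12 mm in diameter, tops 67 mm above the table, tapering over the last 9 mm to 4 mm. A red and a yellow mat lie on it between the posts. Origin: centre of its underside, on the table.
- red_mat: flat round red mat, 48 mm in diameter and 2 mm thick, lying fixed on the board of the stand on its long centre line, 34 mm from the middle of the board (the red and the yellow mat may be either way round, 68 mm apart). Its top is 8 mm above the table. Origin: centre of its underside.
- yellow_mat: flat round yellow mat, 48 mm in diameter and 2 mm thick, lying fixed on the board of the stand on its long centre line, 34 mm from the middle of the board (the red and the yellow mat may be either way round, 68 mm apart). Its top is 8 mm above the table. Origin: centre of its underside.
- tray: loose white tray 160 (x, long) x 64 (y) x 25 mm tall, 150 g, 4 mm walls; green 46 mm spot mid-floor. Floor top 18 mm above its lower edge (rim 7 mm higher). Below the floor a hollow 14 mm deep, 152 x 56 mm: the posts fit in its corners, 2 mm play each side. Stacked, the floor rests on the post tops, lower edge 53 mm above the table; either way round. Grip across 64 mm. Origin: centre at lower edge.
- red_jar: mini jam jar, a plain upright cylinder 42 mm in diameter and 40 mm tall with a screw lid of nearly the same width (41 mm); body and lid red, a white paper band round the body; about 80 g, loose. Goes on the red mat. Origin: centre of its underside, z up along its axis.
- yellow_jar: mini jam jar, a plain upright cylinder 42 mm in diameter and 40 mm tall with a screw lid of nearly the same width (41 mm); body and lid yellow, a white paper band round the body; about 80 g, loose. Goes on the yellow mat. Origin: centre of its underside, z up along its axis.
- green_jar: mini jam jar, a plain upright cylinder 42 mm in diameter and 40 mm tall with a screw lid of nearly the same width (41 mm); body and lid green, a white paper band round the body; about 80 g, loose. Goes on the green spot of the tray, last. Origin: centre of its underside, z up along its axis.
- blue_jar: mini jam jar, a plain upright cylinder 42 mm in diameter and 40 mm tall with a screw lid of nearly the same width (41 mm); body and lid blue, a white paper band round the body; about 80 g, loose. Not wanted: leave it standing where it is. Origin: centre of its underside, z up along its axis.
- white_mug: white mug with a handle, 76 mm across and 85 mm tall, standing loose beyond the work area; leave alone. Origin: centre of its underside.
- black_mug: black mug with a handle, 76 mm across and 85 mm tall, standing loose beyond the work area; leave alone. Origin: centre of its underside.
There are look-alikes about, which are no part of the job. Of the things like the red_jar, leave any that is pink; of the rest the smaller one is meant.

How it is judged:
On the way, in this order (a step that is already met when the one before it is completed fails the run):
1. the red jar stands on the red mat and the yellow jar on the yellow mat, both let go, the tray not yet stacked (horizontal distance between red_jar and red_mat below 0.012 m and z of red_jar in the frame of red_mat between -0.001 and 0.006 m and angle between each of red_jar, yellow_jar's own z axis and vertical below 0.1 rad and horizontal distance between yellow_jar and yellow_mat below 0.012 m and z of yellow_jar in the frame of yellow_mat between -0.001 and 0.006 m and linear speed of each of red_jar, yellow_jar below 0.02 m/s and contact force between each of red_jar, yellow_jar and the fingers below 0.1 N), for 0.2 s.
2. the tray is seated on the four posts and let go, with the two jars still in place below and the green jar not yet on it (horizontal distance between red_jar and red_mat below 0.012 m and z of red_jar in the frame of red_mat between -0.001 and 0.006 m and angle between each of red_jar, yellow_jar's own z axis and vertical below 0.1 rad and horizontal distance between yellow_jar and yellow_mat below 0.012 m and z of yellow_jar in the frame of yellow_mat between -0.001 and 0.006 m and horizontal distance between tray and stand below 0.006 m and z of tray in the frame of stand between 0.05 and 0.0555 m and angle between tray's own z axis and vertical below 0.05 rad and angle between the x axis of tray and the x axis of stand, either way round below 0.08 rad and linear speed of tray below 0.02 m/s and contact force between tray and the fingers below 0.1 N), for 0.2 s.
3. the green jar stands on the green spot of the stacked tray (horizontal distance between tray and stand below 0.006 m and z of tray in the frame of stand between 0.05 and 0.0555 m and angle between tray's own z axis and vertical below 0.05 rad and angle between the x axis of tray and the x axis of stand, either way round below 0.08 rad and horizontal distance between green_jar and tray below 0.012 m and z of green_jar in the frame of tray between 0.013 and 0.023 m and angle between green_jar's own z axis and vertical below 0.1 rad), for 0.2 s.
At the end, for the whole second after the job is handed in: Red and yellow jars upright on the mats of their colour (within 12 mm of centre); tray level on all four posts (centre within 6 mm, lower edge 50 to 55.5 mm above the table, long axes within 0.08 rad, either way round); green jar upright on the tray within 12 mm of its middle; all at rest (all of step 3 and horizontal distance between red_jar and red_mat below 0.012 m and z of red_jar in the frame of red_mat between -0.001 and 0.006 m and angle between each of red_jar, yellow_jar's own z axis and vertical below 0.1 rad and horizontal distance between yellow_jar and yellow_mat below 0.012 m and z of yellow_jar in the frame of yellow_mat between -0.001 and 0.006 m and linear speed of each of red_jar, yellow_jar, green_jar, tray below 0.02 m/s); the robot touches nothing.
It fails at once if the blue jar is moved by more than 30 mm or tipped over (distance of blue_jar from where it was at the start of the episode above 0.03 m or angle between blue_jar's own z axis and vertical above 0.5 rad).
It fails at once if a mug is moved by more than 30 mm or tipped over (distance of any of white_mug, black_mug from where it was at the start of the episode above 0.03 m or angle between any of white_mug, black_mug's own z axis and vertical above 0.5 rad).
It also fails if it takes over 104 s, if anything falls off the work surface, if the arm or the gripper's body presses on something with over 40 N, if the wrist force passes 120 N, or if a joint passes its speed limit or range.

### The arm

A 7-joint arm with a two-finger parallel gripper is mounted at the origin on the work surface. World frame = base frame: x ahead of the robot, y to its left, z up, the work surface at z = 0. Lengths are in m, angles in rad, forces in N, time in s.
With the tool pointing down it reaches from about 0.4 to 0.85 m from the base axis. Payload 4.5 kg.
Tool frame: the origin (TCP) lies on the centre line of the jaws, within the pads' length; the fingertips stand 25 mm ahead of it and the grasp point (between the pads) lies 6 mm ahead of it; z points along the fingers, y is the line along which they close (so a half turn about z gives the same grasp; the last joint's range is limited). The gripper opens to 88 mm and grips with 3 to 60 N. Pads are 18 mm wide; open, the fingers measure 123 mm over their backs; the gripper's body (75 mm by 187 mm) begins 45 mm behind the grasp point.
Start: joints at [-1.314, 0.689, -0.195, 1.565, 0.157, 0.902, -0.215], TCP at [0.138, 0.61, 0.264] pointing down, gripper open.
Joint ranges: [-3.01, 3.01], [-0.46, 2.08], [-1.47, 1.51], [0.13, 2.56], [-1, 4.14], [0.04, 2.09], [-2.66, 2.66]. Speed limits (rad/s): [2.57, 2.57, 3.14, 3.14, 3.14, 3.14, 3.14].

### API

Orientations are given as a 3x3 rotation matrix whose columns are the frame's x, y, z axes.
In Python, from workcell import readout, eyes, robot gives the robot as it stands.
- The arm moves only by the shell command python3 -m inch 'ROWS' [OPENING]. ROWS is JSON, a list of rows, each a list of 2 entries, a list of its own where there are three numbers: the shift along the world's x, y, z in mm, then the turn, a rotation vector about the world's x, y, z in degrees. In form: [[[tx, ty, tz], [ax, ay, az]], ...]. A call has 1 to 12 rows; each row shifts and turns the commanded pose from where the row before left it; what a row does not reach is not made up. A row lasts 1/8 s, in which the tool goes at most 62.5 mm and 10.7 degrees, less where a joint would pass 70% of its speed; a pose out of reach is approached as far as the arm can. A call with a gripper value outside its range is refused whole. OPENING is the closure, from -1 (fully open) to 1 (shut), set as the call begins (- or left out, the last holds). The fingers move at their own pace and stop on an object; the grip force is fixed at half the most. Time passes only in rows, so rows that do not move let the fingers close. It gives the time, the measured TCP pose, the force, the opening and the grip force at its end, in the units of the state.
- readout.observe(): the state, without advancing time (a new reading comes with each control period).
- eyes.capture(name): name is "scene" or "top" or "wrist"; returns the picture (420x560x3 uint8, red, green, blue); there is no depth.
- eyes.camera_info(name): a dict with "K" (3x3 intrinsics, pixels), "D" ([k1, k2, p1, p2, k3] as OpenCV has them; the pictures are not rectified), "position" and "orientation" of the camera in the world; the wrist camera has in their place "hand_eye" (4x4, takes a point from camera to tool coordinates, whose origin is the TCP and whose axes are the flange's). Camera axes: x right, y down, z forward; pixel columns grow to the right and rows downward; lengths in m; the calibration is good to about 2 mm. A picture is of the moment at which its call begins: read the wrist's pose just before it. camera_info takes no time and is no camera call.
- robot.finish_job(): hands the job in; it is judged then, once.
The state is a dict: "time_s": time; "joints": joint angles; "qvel": joint speeds; "tau": joint torques, N m; "ee_pos": TCP position; "tcp_rot": TCP orientation; "wrist_force": force on the tool from outside, world axes, zero at the start; "ft_torque": the same for the moment, N m; "grip_width": opening from 0.0 (shut) to 1.0 (fully open); "grasp_force": force on a finger pad.
Only numpy, scipy, OpenCV 4.12 (cv2) and the standard library are available. Lean on these libraries where they do the work, as an engineer would, in place of code of your own. Each camera call takes 0.05 s, during which the arm holds its last target. There are 200 camera calls.

## Working session

There is one attempt and no reset: what is moved stays moved. The work goes in short steps, Python scripts to look and compute and a shell command to move; the robot and the scene stay as the last step left them, time stands still between calls to the robot, and variables do not carry over. Pictures are saved under pics/ and viewed, at most 14 in all, crops included, and the job is handed in when it is done.

```bash
mkdir -p pics; ls; cat > h.py <<'E'
import numpy as np, cv2
from workcell import readout, eyes, robot
def cap(n,f):
    im=eyes.capture(n); cv2.imwrite('pics/'+f,im[:,:,::-1]); return im
def px2w(name,uv,z,st=None):
    """pixel(s) -> world points on plane z"""
    c=eyes.camera_info(name)
    K=np.array(c['K']);D=np.array(c['D'],float)
    n=cv2.undistortPoints(np.array(uv,float).reshape(-1,1,2),K,D).reshape(-1,2)
    if name=='wrist':
        st=st or readout.observe()
        T=np.eye(4);T[:3,:3]=st['tcp_rot'];T[:3,3]=st['ee_pos'];T=T@np.array(c['hand_eye'])
        R=T[:3,:3];p=T[:3,3]
    else: R=np.array(c['orientation']);p=np.array(c['position'])
    d=np.c_[n,np.ones(len(n))]@R.T
    return p+d*((z-p[2])/d[:,2])[:,None]
E
python3 - <<'E'
from h import *
cap('top','top0.png');cap('scene','scene0.png')
for n in('top','scene','wrist'):print(eyes.camera_info(n))
s=readout.observe();print(s['time_s'],s['ee_pos'],s['tcp_rot'])
E
```

```text
pics
{'K': array([[457.38803644,   0.        , 274.00205836],
       [  0.        , 457.38803644, 202.98700337],
       [  0.        ,   0.        ,   1.        ]]), 'D': array([-0.1026043,  0.       ,  0.       ,  0.       ,  0.       ]), 'position': array([0.53596181, 0.00279042, 1.03672595]), 'orientation': array([[-0.01581898, -0.99955697,  0.02521164],
       [-0.99942942,  0.01505433, -0.0302356 ],
       [ 0.02984266, -0.02567555, -0.99922479]])}
{'K': array([[420.71394332,   0.        , 279.8434957 ],
       [  0.        , 420.71394332, 212.8785192 ],
       [  0.        ,   0.        ,   1.        ]]), 'D': array([0.0324307, 0.       , 0.       , 0.       , 0.       ]), 'position': array([1.05785397, 0.03823123, 0.67008125]), 'orientation': array([[-5.89609960e-02,  7.86148580e-01, -6.15218669e-01],
       [ 9.98260019e-01,  4.59807597e-02, -3.69148356e-02],
       [-7.32323797e-04, -6.16324736e-01, -7.87491768e-01]])}
{'K': array([[302.37642353,   0.        , 283.72646358],
       [  0.        , 302.37642353, 209.47881179],
       [  0.        ,   0.        ,   1.        ]]), 'D': array([0.01145379, 0.        , 0.        , 0.        , 0.        ]), 'hand_eye': array([[-9.57563475e-04, -9.56051803e-01, -2.93196238e-01,
         7.49109806e-02],
       [ 9.99999373e-01, -1.08548104e-03,  2.73582072e-04,
         2.18450247e-04],
       [-5.79817592e-04, -2.93195792e-01,  9.56052243e-01,
        -1.21103123e-01],
       [ 0.00000000e+00,  0.00000000e+00,  0.00000000e+00,
         1.00000000e+00]])}
0.1 [0.13800936 0.60903475 0.26298579] [[-9.75300095e-01  2.20883789e-01 -2.76099041e-04]
 [ 2.20883941e-01  9.75298707e-01 -1.64815345e-03]
 [-9.47713420e-05 -1.66843006e-03 -9.99998604e-01]]
```

View pics/top0.png

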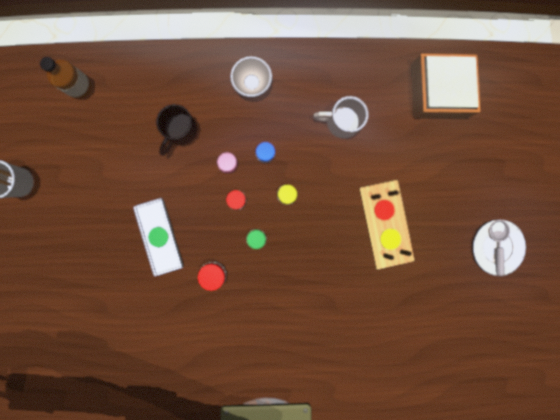

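View pics/scene0.png

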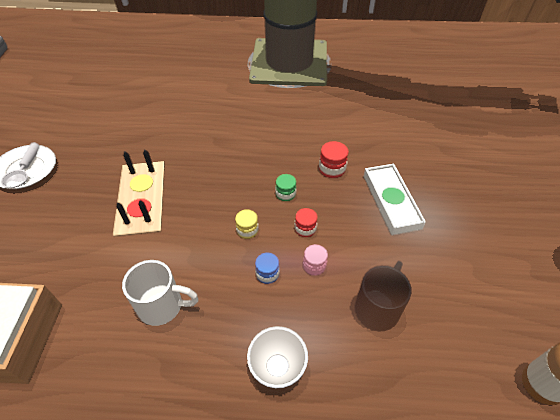

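The top view shows these candidates for the red jar: small red lid at (236,200), bigger red at (211,277) and pink at (227,162). I choose (236,200). Yellow is at (287,194), green (256,239), blue (265,152), the stand around (387,225) with its red mat at the top, and the tray at (158,237). One enlarged crop will confirm the choice.

```bash
python3 - <<'E'
from h import *
im=cv2.imread('pics/top0.png')
a=cv2.resize(im[135:300,190:320],None,fx=3,fy=3,interpolation=cv2.INTER_CUBIC)
b=cv2.resize(im[175:275,355:420],None,fx=4.95,fy=4.95,interpolation=cv2.INTER_CUBIC)
cv2.imwrite('pics/crop0.png',np.hstack([a,b[:495]]))
hsv=cv2.cvtColor(im,cv2.COLOR_BGR2HSV)
def cen(lo,hi,box):
    x0,y0,x1,y1=box;m=cv2.inRange(hsv[y0:y1,x0:x1],lo,hi)
    M=cv2.moments(m,True);return (M['m10']/M['m00']+x0,M['m01']/M['m00']+y0),M['m00']
R=((0,150,90),(8,255,255));Y=((22,130,90),(35,255,255));G=((55,100,60),(85,255,255));W=((0,0,140),(180,60,255))
for n,c,b,z in [('red',R,(220,185,250,215),.04),('yel',Y,(270,180,305,210),.04),('grn',G,(240,225,272,255),.04),('blue',((100,120,90),(125,255,255)),(250,138,280,166),.04),('big',R,(190,255,235,300),.06),
  ('rmat',R,(370,195,398,223),.008),('ymat',Y,(376,225,406,253),.008),('spot',G,(140,220,175,255),.018)]:
    p,a=cen(*c,b);print(n,np.round(p,1),a,np.round(px2w('top',[p],z)[0],4))
m=cv2.inRange(hsv[190:285,125:190],*W)+cv2.inRange(hsv[190:285,125:190],*G)
c=max(cv2.findContours(m,0,1)[0],key=cv2.contourArea)
bx=cv2.boxPoints(cv2.minAreaRect(c))+[125,190]
print(bx); q=px2w('top',bx,.025);print(np.round(q,4),q.mean(0))
e=[q[i+1]-q[i] for i in range(3)]
print([(np.linalg.norm(v),np.degrees(np.arctan2(v[1],v[0]))) for v in e])
E
```

```text
red [235.1 199.1] 362.0 [0.5708 0.0571 0.04  ]
yel [287.  193.9] 340.0 [ 0.5806 -0.0562  0.04  ]
grn [255.8 238.9] 278.0 [0.4835 0.0134 0.04  ]
blue [264.9 151.5] 272.0 [ 0.6741 -0.0093  0.04  ]
big [210.5 277.2] 646.0 [0.4047 0.1109 0.06  ]
rmat [384.  209.5] 313.0 [ 0.5433 -0.2791  0.008 ]
ymat [390.4 238.7] 392.0 [ 0.4765 -0.2926  0.008 ]
spot [157.9 236.7] 278.0 [0.4905 0.2316 0.018 ]
[[132.10091782 205.6697197 ]
 [161.00000381 196.99999619]
 [182.27523422 267.91744995]
 [153.37614822 276.58717346]]
[[0.5603 0.2867 0.025 ]
 [0.5785 0.222  0.025 ]
 [0.4213 0.1769 0.025 ]
 [0.4029 0.2413 0.025 ]] [0.49072742 0.23173777 0.025     ]
[(np.float64(0.06719553853561296), np.float64(-74.26618608896875)), (np.float64(0.1635991700440326), np.float64(-163.98128801759373)), (np.float64(0.06701446441893098), np.float64(105.92166107215456))]
```

View pics/crop0.png

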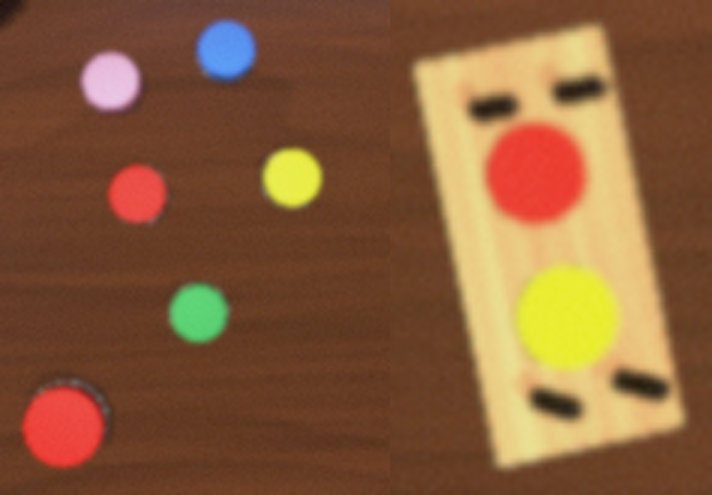

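The crop confirms the choice: small red lid at crop (137,193), the big red one at (65,427), and the pink one at (110,80). The stand is rotated about 11.4° and the tray about 16°. I'll move above the red jar.

```bash
python3 -m inch '[[[36,-46,-9],[0,0,2]],[[36,-46,-9],[0,0,2]],[[36,-46,-9],[0,0,2]],[[36,-46,-9],[0,0,2]],[[36,-46,-9],[0,0,2]],[[36,-46,-9],[0,0,2]],[[36,-46,-9],[0,0,2]],[[36,-46,-9],[0,0,2]],[[36,-46,-9],[0,0,2]],[[36,-46,-9],[0,0,2]],[[36,-46,-9],[0,0,2]],[[37,-46,-9],[0,0,2]]]' -1
python3 - <<'E'
from h import *
for i in range(3): s=readout.observe()
print(s['time_s'],s['ee_pos'],s['tcp_rot'],s['joints'])
cap('wrist','w1.png')
E
```

```text
time_s: 1.6
ee_pos: [0.5719, 0.0559, 0.1552]
tcp_rot: [[-0.981, -0.196, -0.0], [-0.196, 0.981, 0.0], [0.0, 0.0, -1.0]]
wrist_force: [0.7, 0.3, 0.2]
grip_width: 1.003
grasp_force: 0.0
1.6 [0.57194887 0.05591404 0.15518831] [[-9.80618545e-01 -1.95926135e-01 -4.68532219e-04]
 [-1.95926304e-01  9.80618561e-01  3.46710719e-04]
 [ 3.91521699e-04  4.31788747e-04 -9.99999830e-01]] [ 0.05192176  0.79556121 -0.39612504  1.80802744  0.48213154  0.63534053
  1.13639921]
```

View pics/w1.png

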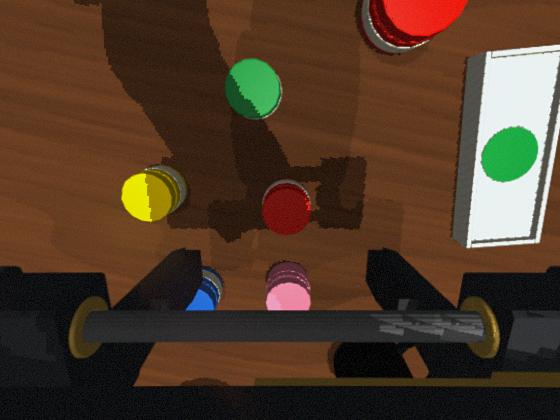

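The wrist view shows the red lid at (287,208), green (254,88), yellow (150,197), spot (510,153) and pink (289,298). I'll cross-check positions with these.

```bash
python3 - <<'E'
from h import *
print(np.round(px2w('wrist',[(287,208),(254,88),(150,197)],.04),4),np.round(px2w('wrist',[(510,153)],.018),4))
E
```

```text
[[ 0.5726  0.0462  0.04  ]
 [ 0.4881  0.0059  0.04  ]
 [ 0.584  -0.0636  0.04  ]] [[0.4978 0.2205 0.018 ]]
```

```bash
cat >> h.py <<'E'
HS=dict(R=((0,150,60),(8,255,255)),Y=((22,130,60),(35,255,255)),G=((55,100,40),(85,255,255)))
def cen(im,c,box):
    h=cv2.cvtColor(im,cv2.COLOR_RGB2HSV);x0,y0,x1,y1=box
    M=cv2.moments(cv2.inRange(h[y0:y1,x0:x1],*HS[c]),True);return (M['m10']/M['m00']+x0,M['m01']/M['m00']+y0)
E
python3 - <<'E'
from h import *
s=readout.observe();im=cap('wrist','w2.png');print(s['time_s'],s['ee_pos'],s['qvel'].round(3) if hasattr(s['qvel'],'round') else s['qvel'])
for c,b in [('R',(255,170,320,240)),('G',(220,50,290,125)),('Y',(115,165,185,230))]:
    p=cen(im,c,b);print(c,p,px2w('wrist',[p],.04,s).round(4))
c=eyes.camera_info('wrist');T=np.array(c['hand_eye'])
# projected grasp point + fingertip in wrist image
for z in(0.006,0.025):
    q=np.linalg.inv(T)@[0,0,z,1];print(cv2.projectPoints(q[None,:3],np.zeros(3),np.zeros(3),np.array(c['K']),np.array(c['D']))[0].ravel())
E
```

```text
1.65 [0.57673603 0.04528759 0.1537172 ] [-0.049 -0.034  0.075  0.085 -0.015 -0.038 -0.189]
R (299.195689166194, 206.4203062960862) [[0.5694 0.0556 0.04  ]]
G (265.98288897731794, 83.56506167926781) [[0.4836 0.0139 0.04  ]]
Y (161.88035381750467, 192.8296089385475) [[ 0.5787 -0.0545  0.04  ]]
[284.06716397 281.82773737]
[284.01157734 263.24765632]
```

```bash
python3 -m inch '[[[0,0,-20],[0,0,0]],[[0,0,-30],[0,0,0]],[[0,0,-30],[0,0,0]],[[0,0,0],[0,0,0]],[[0,0,0],[0,0,0]]]'
```

```text
time_s: 2.33
ee_pos: [0.5714, 0.058, 0.0765]
tcp_rot: [[-0.981, -0.195, 0.001], [-0.195, 0.981, 0.0], [-0.001, 0.0, -1.0]]
wrist_force: [0.4, -0.3, 0.1]
grip_width: 1.0
grasp_force: 0.0
```

```bash
python3 -m inch '[[[-1,-2,-15],[0,0,0]],[[0,0,-20],[0,0,0]],[[0,0,-8],[0,0,0]],[[0,0,0],[0,0,0]]]' && python3 -m inch '[[[0,0,0],[0,0,0]],[[0,0,0],[0,0,0]],[[0,0,0],[0,0,0]],[[0,0,0],[0,0,0]],[[0,0,0],[0,0,0]],[[0,0,0],[0,0,0]]]' 1
```

```text
time_s: 2.82
ee_pos: [0.5698, 0.0555, 0.0324]
tcp_rot: [[-0.981, -0.195, -0.001], [-0.195, 0.981, -0.0], [0.001, 0.0, -1.0]]
wrist_force: [0.1, -0.3, 0.9]
grip_width: 1.0
grasp_force: 0.0
time_s: 3.58
ee_pos: [0.5701, 0.0557, 0.0329]
tcp_rot: [[-0.981, -0.195, 0.0], [-0.195, 0.981, 0.0], [-0.0, 0.0, -1.0]]
wrist_force: [-0.5, 0.2, 1.3]
grip_width: 0.469
grasp_force: 30.0
```

```bash
python3 -m inch '[[[0,0,20],[0,0,0]],[[0,0,40],[0,0,0]],[[0,0,40],[0,0,0]],[[0,0,10],[0,0,0]],[[-3,-20,0],[0,0,0]],[[-4,-50,0],[0,0,0]],[[-4,-55,0],[0,0,0]],[[-4,-55,0],[0,0,0]],[[-4,-55,0],[0,0,0]],[[-4,-55,0],[0,0,0]],[[-4,-45,0],[0,0,0]]]' && python3 -m inch '[[[0,0,0],[0,0,0]],[[0,0,0],[0,0,0]],[[0,0,0],[0,0,0]],[[0,0,0],[0,0,0]]]'
python3 - <<'E'
from h import *
s=readout.observe();cap('wrist','w3.png');print(s['ee_pos'],s['joints'])
E
```

```text
time_s: 4.95
ee_pos: [0.5398, -0.2836, 0.1403]
tcp_rot: [[-0.981, -0.192, -0.005], [-0.192, 0.981, -0.0], [0.005, 0.001, -1.0]]
wrist_force: [0.1, 0.7, -1.4]
grip_width: 0.469
grasp_force: 30.0
time_s: 5.45
ee_pos: [0.5433, -0.278, 0.1426]
tcp_rot: [[-0.98, -0.197, -0.0], [-0.197, 0.98, 0.001], [0.0, 0.001, -1.0]]
wrist_force: [0.4, 0.1, -0.8]
grip_width: 0.468
grasp_force: 30.0
[ 0.54330676 -0.27801562  0.14262616] [ 0.65871277  0.86256099 -0.47261586  1.70143486  0.55459829  0.71505898
  1.66926428]
```

View pics/w3.png

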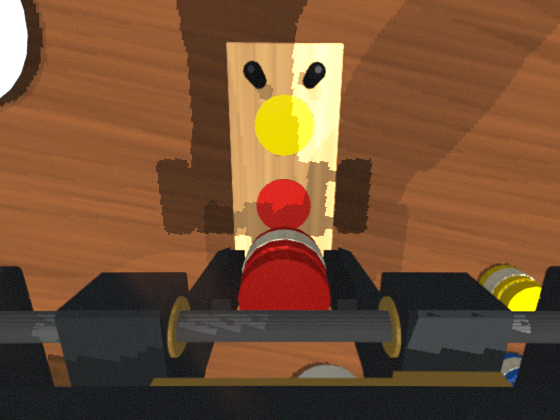

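The wrist view shows the jar held upright. The yellow mat is at (284,125), the board's far corners at (228,43) and (343,43), and the board is aligned with the tool.

```bash
python3 - <<'E'
from h import *
im=cv2.cvtColor(cv2.imread('pics/w3.png'),cv2.COLOR_BGR2RGB)
p=cen(im,'Y',(240,85,325,165));s=readout.observe()
y=px2w('wrist',[p],.008,s)[0];print(p,y)
c=px2w('wrist',[(228,43),(343,43)],.006,s);print(c);d=c[1]-c[0];print(np.linalg.norm(d),np.degrees(np.arctan2(d[1],d[0]))-90)
a=np.radians(11.4);u=np.array([np.cos(a),np.sin(a)]);print('red mat',y[:2]+.068*u,'ctr',y[:2]+.034*u, c.mean(0)[:2]+.095*u)
E
```

```text
(283.6264933239635, 124.61103302881236) [ 0.4760338  -0.29190009  0.008     ]
[[ 0.42592634 -0.34503764  0.006     ]
 [ 0.40878598 -0.25926987  0.006     ]]
0.08746371877997171 11.301458239602809
red mat [ 0.54269224 -0.27845939] ctr [ 0.50936302 -0.28517974] [ 0.51048192 -0.28337631]
```

```bash
python3 -m inch '[[[0,-1,-20],[0,0,0]],[[0,0,-30],[0,0,0]],[[0,0,-25],[0,0,0]],[[0,0,-15],[0,0,0]],[[0,0,-7],[0,0,0]],[[0,0,-4],[0,0,0]],[[0,0,0],[0,0,0]],[[0,0,0],[0,0,0]]]'
```

```text
time_s: 6.5
ee_pos: [0.5435, -0.2806, 0.0424]
tcp_rot: [[-0.981, -0.195, 0.001], [-0.195, 0.981, -0.0], [-0.001, -0.001, -1.0]]
wrist_force: [-0.6, 0.1, -1.3]
grip_width: 0.469
grasp_force: 30.0
```

```bash
python3 -m inch '[[[0,1,-1],[0,0,0]],[[0,0,0],[0,0,0]],[[0,0,0],[0,0,0]]]' && python3 -m inch '[[[0,0,0],[0,0,0]],[[0,0,0],[0,0,0]],[[0,0,0],[0,0,0]],[[0,0,0],[0,0,0]]]' -1 && python3 -m inch '[[[0,0,15],[0,0,0]],[[0,0,30],[0,0,0]],[[0,0,40],[0,0,0]],[[0,0,25],[0,0,0]],[[5,45,0],[0,0,0]],[[6,60,0],[0,0,0]],[[8,60,0],[0,0,0]],[[8,40,0],[0,0,0]],[[9,17,-10],[0,0,0]],[[0,0,-20],[0,0,0]],[[0,0,-20],[0,0,0]],[[0,0,0],[0,0,0]]]'; python3 -m inch '[[[0,0,0],[0,0,0]],[[0,0,0],[0,0,0]]]'
```

```text
time_s: 6.88
ee_pos: [0.5432, -0.2794, 0.0409]
tcp_rot: [[-0.981, -0.195, 0.0], [-0.195, 0.981, 0.0], [-0.0, 0.0, -1.0]]
wrist_force: [-0.1, -0.1, -0.3]
grip_width: 0.47
grasp_force: 30.0
time_s: 7.38
ee_pos: [0.5431, -0.2794, 0.0408]
tcp_rot: [[-0.981, -0.195, 0.0], [-0.195, 0.981, 0.0], [-0.0, 0.0, -1.0]]
wrist_force: [0.7, 0.8, 0.0]
grip_width: 0.897
grasp_force: 0.0
time_s: 8.88
ee_pos: [0.5783, -0.0574, 0.1005]
tcp_rot: [[-0.981, -0.195, -0.002], [-0.195, 0.981, -0.0], [0.002, 0.0, -1.0]]
wrist_force: [-0.0, 1.2, 0.9]
grip_width: 0.999
grasp_force: 0.0
time_s: 9.12
ee_pos: [0.5797, -0.0575, 0.1018]
tcp_rot: [[-0.981, -0.195, 0.002], [-0.195, 0.981, 0.0], [-0.002, -0.0, -1.0]]
wrist_force: [0.8, -0.4, -0.4]
grip_width: 1.004
grasp_force: 0.0
```

```bash
python3 -m inch '[[[0,2,-20],[0,0,0]],[[0,0,-30],[0,0,0]],[[0,0,-14],[0,0,0]],[[0,0,-5],[0,0,0]],[[0,0,0],[0,0,0]]]' && python3 -m inch '[[[0,0,0],[0,0,0]],[[0,0,0],[0,0,0]],[[0,0,0],[0,0,0]],[[0,0,0],[0,0,0]],[[0,0,0],[0,0,0]],[[0,0,0],[0,0,0]]]' 1 && python3 -m inch '[[[0,0,20],[0,0,0]],[[0,0,40],[0,0,0]],[[0,0,40],[0,0,0]],[[0,0,10],[0,0,0]],[[-13,-30,0],[0,0,0]],[[-23,-52,0],[0,0,0]],[[-23,-52,0],[0,0,0]],[[-23,-52,0],[0,0,0]],[[-15,-34,0],[0,0,0]],[[-6,-16,0],[0,0,0]],[[0,0,0],[0,0,0]],[[0,0,0],[0,0,0]]]'; python3 -m inch '[[[0,0,0],[0,0,0]],[[0,0,0],[0,0,0]]]'
```

```text
time_s: 9.75
ee_pos: [0.5794, -0.0554, 0.0322]
tcp_rot: [[-0.981, -0.195, 0.001], [-0.195, 0.981, 0.0], [-0.001, -0.0, -1.0]]
wrist_force: [-0.6, -0.4, 0.4]
grip_width: 0.999
grasp_force: 0.0
time_s: 10.5
ee_pos: [0.5791, -0.0554, 0.0318]
tcp_rot: [[-0.981, -0.195, 0.0], [-0.195, 0.981, 0.0], [-0.0, 0.0, -1.0]]
wrist_force: [0.2, 0.7, 0.9]
grip_width: 0.473
grasp_force: 30.0
time_s: 12.0
ee_pos: [0.4774, -0.289, 0.1417]
tcp_rot: [[-0.98, -0.198, 0.001], [-0.198, 0.98, 0.002], [-0.001, 0.002, -1.0]]
wrist_force: [-0.8, -0.1, -0.3]
grip_width: 0.468
grasp_force: 30.0
time_s: 12.25
ee_pos: [0.4767, -0.2903, 0.1418]
tcp_rot: [[-0.98, -0.197, 0.0], [-0.197, 0.98, 0.0], [-0.0, 0.0, -1.0]]
wrist_force: [-0.1, 1.3, -1.6]
grip_width: 0.47
grasp_force: 30.0
```

```bash
python3 -m inch '[[[0,-1,-20],[0,0,0]],[[0,0,-30],[0,0,0]],[[0,0,-25],[0,0,0]],[[0,0,-15],[0,0,0]],[[0,0,-7],[0,0,0]],[[0,0,-4],[0,0,0]],[[0,0,0],[0,0,0]],[[0,0,0],[0,0,0]],[[0,0,0],[0,0,0]]]'
```

```text
time_s: 13.38
ee_pos: [0.4763, -0.2926, 0.0412]
tcp_rot: [[-0.981, -0.195, 0.001], [-0.195, 0.981, -0.0], [-0.001, -0.0, -1.0]]
wrist_force: [0.6, -0.4, -0.2]
grip_width: 0.463
grasp_force: 30.0
```

```bash
python3 -m inch '[[[0,0.5,-0.5],[0,0,0]],[[0,0,0],[0,0,0]]]' && python3 -m inch '[[[0,0,0],[0,0,0]],[[0,0,0],[0,0,0]],[[0,0,0],[0,0,0]],[[0,0,0],[0,0,0]]]' -1 && python3 -m inch '[[[0,0,15],[0,0,0]],[[0,0,30],[0,0,0]],[[0,0,50],[0,0,0]],[[0,0,50],[0,0,0]],[[5,50,15],[0,0,0]],[[5,60,0],[0,0,0]],[[5,60,0],[0,0,1]],[[5,60,0],[0,0,1]],[[5,60,0],[0,0,1]],[[5,60,0],[0,0,1]],[[5,60,0],[0,0,1]],[[5,50,0],[0,0,0]]]' && python3 -m inch '[[[0,40,0],[0,0,0]],[[0,24,0],[0,0,0]],[[-25,0,0],[0,0,0]],[[0,0,0],[0,0,0]],[[0,0,0],[0,0,0]],[[0,0,0],[0,0,0]]]'
python3 - <<'E'
from h import *
s=readout.observe();im=cap('wrist','w4.png');print(s['ee_pos'],s['time_s'])
t=cap('top','t4.png')
c=t[160:290,340:440];c=cv2.resize(c,None,fx=3.2,fy=3.2,interpolation=2)[:,:,::-1]
cv2.imwrite('pics/v4.png',np.hstack([cv2.copyMakeBorder(c,0,4,0,0,0)[:420],im[:,:,::-1]][::-1])[:,:800])
for k,b in [('R',(365,190,400,223)),('Y',(372,223,410,256))]:
    print(k,px2w('top',[cen(t,k,b)],.048).round(4))
E
```

```text
time_s: 13.62
ee_pos: [0.4761, -0.2919, 0.0403]
tcp_rot: [[-0.981, -0.195, -0.0], [-0.195, 0.981, 0.0], [-0.0, 0.0, -1.0]]
wrist_force: [0.2, -0.8, -0.9]
grip_width: 0.465
grasp_force: 30.0
time_s: 14.12
ee_pos: [0.4761, -0.2919, 0.0402]
tcp_rot: [[-0.981, -0.195, 0.0], [-0.195, 0.981, 0.0], [-0.0, 0.0, -1.0]]
wrist_force: [-0.1, 0.4, 1.4]
grip_width: 0.899
grasp_force: 0.0
time_s: 15.62
ee_pos: [0.5158, 0.1709, 0.2014]
tcp_rot: [[-0.96, -0.282, 0.001], [-0.282, 0.96, 0.001], [-0.001, 0.001, -1.0]]
wrist_force: [0.5, -0.2, -0.2]
grip_width: 1.001
grasp_force: 0.0
time_s: 16.38
ee_pos: [0.4921, 0.2316, 0.2005]
tcp_rot: [[-0.961, -0.278, 0.001], [-0.278, 0.961, 0.0], [-0.001, -0.0, -1.0]]
wrist_force: [0.2, -0.7, 0.1]
grip_width: 0.996
grasp_force: 0.0
[0.4921257  0.23157423 0.20049889] 16.375
R [[ 0.5433 -0.2736  0.048 ]]
Y [[ 0.4773 -0.286   0.048 ]]
```

View pics/v4.png

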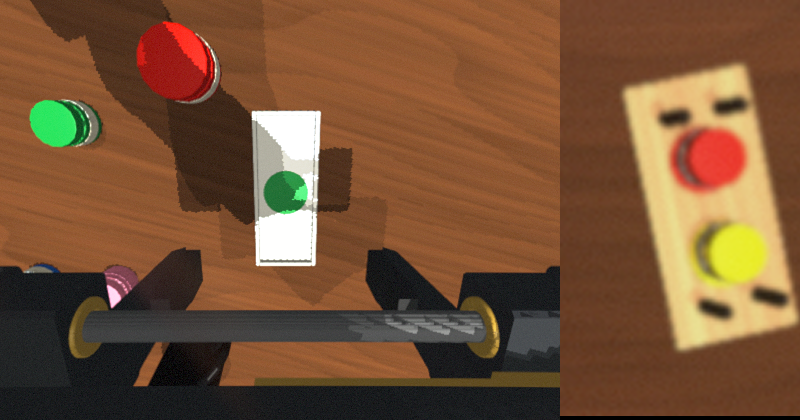

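Both jars stand on their mats. In the wrist view the tray corners are at (252,112), (320,112), (257,265) and (315,265), with the spot at (286,191), aligned with the tool.

```bash
python3 - <<'E'
from h import *
s=readout.observe();im=cv2.cvtColor(cv2.imread('pics/w4.png'),cv2.COLOR_BGR2RGB)
print(px2w('wrist',[cen(im,'G',(255,160,320,225))],.018,s))
c=px2w('wrist',[(252,112),(320,112),(315,265),(257,265)],.025,s);print(c,c.mean(0))
for a,b in((0,3),(1,2)):
    d=c[a]-c[b];print(np.linalg.norm(d),np.degrees(np.arctan2(d[1],d[0]))+180)
print(s['ee_pos'])
E
```

```text
[[0.49090509 0.23297885 0.018     ]]
[[0.42426956 0.1812147  0.025     ]
 [0.40669203 0.2420884  0.025     ]
 [0.55855861 0.28612466 0.025     ]
 [0.5760252  0.22559652 0.025     ]] [0.49138635 0.23375607 0.025     ]
0.1581123669429029 16.301867031220354
0.15812226558935802 16.17040240863261
[0.49179739 0.23166413 0.20028842]
```

```bash
python3 -m inch '[[[-1,1,-30],[0,0,0]],[[0,0,-50],[0,0,0]],[[0,0,-50],[0,0,0]],[[0,0,-25],[0,0,0]],[[0,0,-12],[0,0,0]],[[0,0,-5],[0,0,0]],[[0,0,0],[0,0,0]],[[0,0,0],[0,0,0]],[[0,0,0],[0,0,0]]]' && python3 -m inch '[[[0,0,0],[0,0,0]],[[0,0,0],[0,0,0]],[[0,0,0],[0,0,0]],[[0,0,0],[0,0,0]],[[0,0,0],[0,0,0]],[[0,0,0],[0,0,0]]]' 1
```

```text
time_s: 17.6
ee_pos: [0.4905, 0.2332, 0.029]
tcp_rot: [[-0.96, -0.279, 0.001], [-0.279, 0.96, 0.001], [-0.001, 0.0, -1.0]]
wrist_force: [0.5, 0.0, -0.3]
grip_width: 1.001
grasp_force: 0.0
time_s: 18.35
ee_pos: [0.4901, 0.2331, 0.0283]
tcp_rot: [[-0.96, -0.28, 0.0], [-0.28, 0.96, 0.0], [-0.0, 0.0, -1.0]]
wrist_force: [-0.7, -0.9, 0.8]
grip_width: 0.721
grasp_force: 30.0
```

```bash
python3 -m inch '[[[0,0,15],[0,0,0]],[[0,0,30],[0,0,0]],[[0,0,40],[0,0,0]],[[0,0,40],[0,0,0]],[[0,0,30],[0,0,0]],[[0,-25,15],[0,0,0]],[[3,-50,0],[0,0,-1]],[[3,-50,0],[0,0,-1]],[[3,-50,0],[0,0,-1]],[[3,-50,0],[0,0,-1]],[[3,-50,0],[0,0,-0.9]],[[2,-50,0],[0,0,0]]]' && python3 -m inch '[[[2,-50,0],[0,0,0]],[[0,-50,0],[0,0,0]],[[0,-45,0],[0,0,0]],[[0,-35,0],[0,0,0]],[[0,-14,0],[0,0,0]],[[0,0,-30],[0,0,0]],[[0,0,-15],[0,0,0]],[[0,0,0],[0,0,0]],[[0,0,0],[0,0,0]],[[0,0,0],[0,0,0]]]'
python3 - <<'E'
from h import *
s=readout.observe();im=cap('wrist','w5.png');print(s['ee_pos'],s['tcp_rot'],s['joints'])
E
```

```text
time_s: 19.85
ee_pos: [0.5068, -0.0936, 0.199]
tcp_rot: [[-0.98, -0.197, 0.0], [-0.197, 0.98, -0.0], [-0.0, -0.0, -1.0]]
wrist_force: [0.2, 0.2, -2.2]
grip_width: 0.724
grasp_force: 30.0
time_s: 21.1
ee_pos: [0.5097, -0.2858, 0.1541]
tcp_rot: [[-0.98, -0.197, 0.001], [-0.197, 0.98, -0.0], [-0.001, -0.001, -1.0]]
wrist_force: [-0.6, 0.5, -0.9]
grip_width: 0.726
grasp_force: 30.0
[ 0.50971214 -0.2857774   0.15414715] [[-9.80413400e-01 -1.96945557e-01  1.41844821e-03]
 [-1.96946398e-01  9.80414141e-01 -4.78437762e-04]
 [-1.29644049e-03 -7.48425059e-04 -9.99998880e-01]] [ 0.72169621  0.82495764 -0.5093643   1.77723671  0.59290645  0.69567419
  1.65171338]
```

View pics/w5.png

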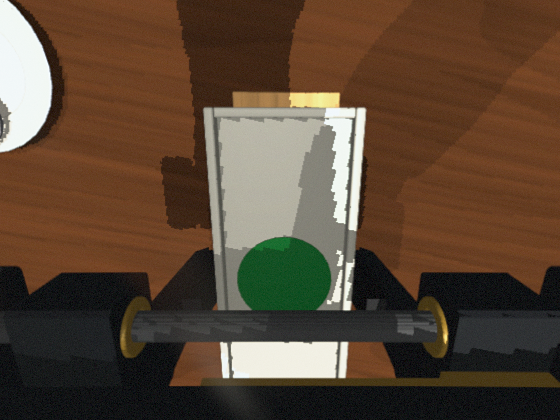

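The tray hangs over the stand. Its base-side rim corners are at (205,108) and (365,108), and the board's end corners behind it are at (233,93) and (340,93).

```bash
python3 - <<'E'
from h import *
s=readout.observe();R=np.array(s['tcp_rot']);z=s['ee_pos'][2]
def tool(p): return (p-np.array(s['ee_pos']))@R
t=px2w('wrist',[(205,108),(365,108)],z-.003,s);b=px2w('wrist',[(233,93),(340,93)],.006,s)
for q,L in((t,.08),(b,.095)):
    l=tool(q);d=l[1]-l[0];print(l.round(4),'ctr tool xy',l.mean(0)[:2]-[L,0],'skew',np.degrees(np.arctan2(d[0],abs(d[1]))))
    print(np.linalg.norm(d))
print(s['ee_pos'])
E
```

```text
[[ 0.0781 -0.0307  0.0029]
 [ 0.078   0.0315  0.0029]] ctr tool xy [-0.00195417  0.00039106] skew -0.05693491771227533
0.06211854741595673
[[ 0.0936 -0.0422  0.148 ]
 [ 0.0935  0.0467  0.1479]] ctr tool xy [-0.0014539  0.0022842] skew -0.060012786421182095
0.0888888441220924
[ 0.50954704 -0.28589551  0.1540185 ]
```

```bash
python3 -m inch '[[[-1,1,-20],[0,0,0]],[[0,0,-20],[0,0,0]],[[0,0,-12],[0,0,0]],[[0,0,-4],[0,0,0]],[[0,0,0],[0,0,0]],[[0,0,0],[0,0,0]],[[0,0,0],[0,0,0]]]' && python3 -m inch '[[[0,0,-3],[0,0,0]],[[0,0,-3],[0,0,0]],[[0,0,0],[0,0,0]],[[0,0,0],[0,0,0]]]' && python3 -m inch '[[[0,0,-3],[0,0,0]],[[0,0,-3],[0,0,0]],[[0,0,0],[0,0,0]],[[0,0,0],[0,0,0]]]'
```

```text
time_s: 22.02
ee_pos: [0.5084, -0.2851, 0.0977]
tcp_rot: [[-0.981, -0.196, 0.001], [-0.196, 0.981, -0.0], [-0.001, -0.0, -1.0]]
wrist_force: [-0.3, 0.1, -0.8]
grip_width: 0.722
grasp_force: 30.0
time_s: 22.52
ee_pos: [0.5081, -0.2849, 0.0912]
tcp_rot: [[-0.98, -0.197, -0.0], [-0.197, 0.98, 0.0], [0.0, 0.0, -1.0]]
wrist_force: [-0.6, -0.2, -1.3]
grip_width: 0.723
grasp_force: 30.0
time_s: 23.02
ee_pos: [0.5081, -0.2849, 0.0852]
tcp_rot: [[-0.98, -0.197, -0.0], [-0.197, 0.98, 0.0], [0.0, 0.0, -1.0]]
wrist_force: [0.7, -0.8, -1.4]
grip_width: 0.723
grasp_force: 30.0
```

```bash
python3 -m inch '[[[0,0,-2],[0,0,0]],[[0,0,-1],[0,0,0]],[[0,0,0],[0,0,0]],[[0,0,0],[0,0,0]]]' && python3 -m inch '[[[0,0,-1],[0,0,0]],[[0,0,0],[0,0,0]],[[0,0,0],[0,0,0]]]'
python3 - <<'E'
from h import *
im=cap('scene','s6.png');c=im[120:270,80:230]
cv2.imwrite('pics/s6c.png',cv2.resize(c,None,fx=4,fy=4,interpolation=2)[:,:,::-1])
E
```

```text
time_s: 23.52
ee_pos: [0.5081, -0.285, 0.0823]
tcp_rot: [[-0.98, -0.197, 0.0], [-0.197, 0.98, 0.0], [-0.0, 0.0, -1.0]]
wrist_force: [0.4, -0.2, -2.2]
grip_width: 0.719
grasp_force: 30.0
time_s: 23.9
ee_pos: [0.5082, -0.2849, 0.0813]
tcp_rot: [[-0.981, -0.196, 0.0], [-0.196, 0.981, -0.0], [-0.0, -0.0, -1.0]]
wrist_force: [0.3, 0.4, -0.2]
grip_width: 0.725
grasp_force: 30.0
```

View pics/s6c.png

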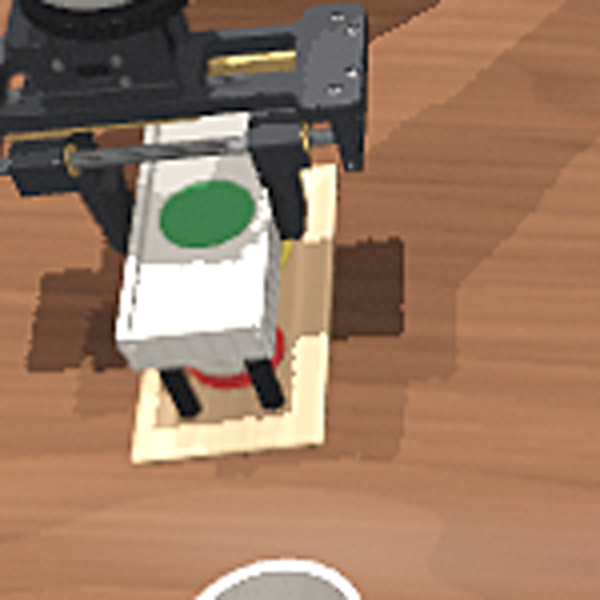

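The posts at crop (175,380) and (262,370) run up inside the tray's end wall, and the tray looks level. Releasing, then checking.

```bash
python3 -m inch '[[[0,0,0],[0,0,0]],[[0,0,0],[0,0,0]],[[0,0,0],[0,0,0]],[[0,0,0],[0,0,0]]]' -1 && python3 -m inch '[[[0,0,15],[0,0,0]],[[0,0,30],[0,0,0]],[[0,0,40],[0,0,0]],[[0,0,20],[0,0,0]],[[-3,40,0],[0,0,0]],[[-4,50,0],[0,0,0]],[[-4,50,0],[0,0,0]],[[-4,50,0],[0,0,0]],[[-4,50,0],[0,0,0]],[[-3,40,0],[0,0,0]],[[-2,19,0],[0,0,0]],[[0,0,-20],[0,0,0]]]' && python3 -m inch '[[[0,0,-30],[0,0,0]],[[0,0,-15],[0,0,0]],[[0,0,0],[0,0,0]],[[0,0,0],[0,0,0]],[[0,0,0],[0,0,0]]]'
python3 - <<'E'
from h import *
s=readout.observe();im=cap('wrist','w7.png');print(s['ee_pos'])
sc=cap('scene','s7.png');t=cap('top','t7.png')
print('spot top',px2w('top',[cen(t,'G',(370,205,410,245))],.071))
c=[cv2.resize(x,None,fx=4,fy=4,interpolation=2)[:,:,::-1] for x in (sc[145:260,90:185],t[165:280,350:430])]
cv2.imwrite('pics/c7.png',np.hstack(c))
E
```

```text
time_s: 24.45
ee_pos: [0.5081, -0.2849, 0.0813]
tcp_rot: [[-0.98, -0.197, 0.0], [-0.197, 0.98, 0.0], [-0.0, 0.0, -1.0]]
wrist_force: [-0.1, -0.3, -0.0]
grip_width: 1.005
grasp_force: 0.0
time_s: 25.95
ee_pos: [0.4853, 0.0168, 0.1681]
tcp_rot: [[-0.98, -0.2, 0.005], [-0.2, 0.98, 0.002], [-0.005, 0.001, -1.0]]
wrist_force: [0.3, -0.6, 0.2]
grip_width: 0.998
grasp_force: 0.0
time_s: 26.58
ee_pos: [0.4846, 0.0141, 0.1221]
tcp_rot: [[-0.981, -0.196, 0.002], [-0.196, 0.981, 0.0], [-0.002, 0.0, -1.0]]
wrist_force: [-0.6, 0.0, 0.0]
grip_width: 1.0
grasp_force: 0.0
[0.4846115  0.01408567 0.1221257 ]
spot top [[ 0.50929483 -0.28549312  0.071     ]]
```

View pics/c7.png

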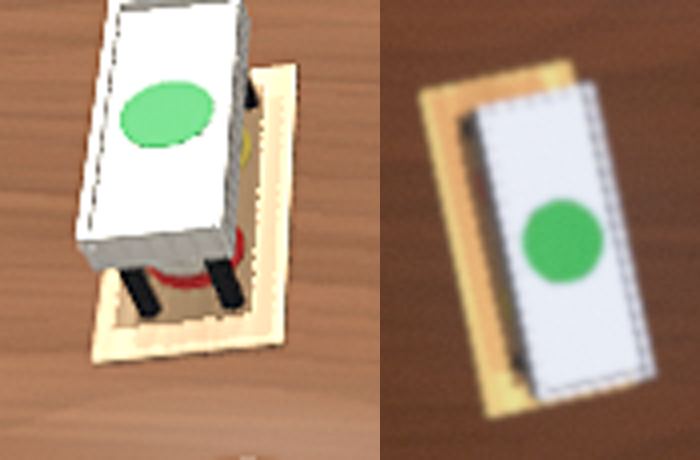

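View pics/w7.png

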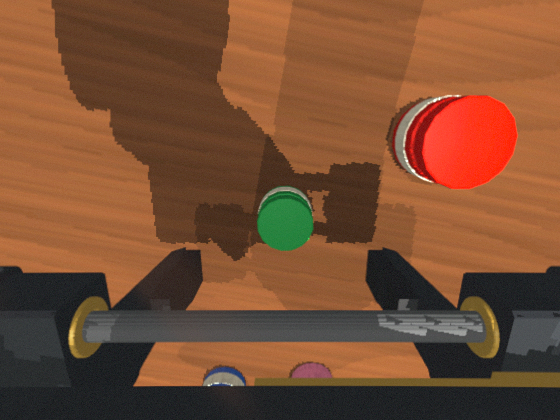

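The tray is seated and level: the spot measured at its seated height (0.5093,-0.2855) matches the stand centre. The green jar at (286,221) is centred between the fingers.

```bash
python3 -m inch '[[[-1,0,-25],[0,0,0]],[[0,0,-35],[0,0,0]],[[0,0,-18],[0,0,0]],[[0,0,-7],[0,0,0]],[[0,0,0],[0,0,0]],[[0,0,0],[0,0,0]]]' && python3 -m inch '[[[0,0,0],[0,0,0]],[[0,0,0],[0,0,0]],[[0,0,0],[0,0,0]],[[0,0,0],[0,0,0]],[[0,0,0],[0,0,0]],[[0,0,0],[0,0,0]]]' 1 && python3 -m inch '[[[0,0,20],[0,0,0]],[[0,0,40],[0,0,0]],[[0,0,40],[0,0,0]],[[0,0,30],[0,0,0]],[[3,-30,0],[0,0,0]],[[4,-52,0],[0,0,0]],[[4,-52,0],[0,0,0]],[[4,-52,0],[0,0,0]],[[4,-52,0],[0,0,0]],[[4,-40,0],[0,0,0]],[[3,-21,0],[0,0,0]],[[0,0,0],[0,0,0]]]'; python3 -m inch '[[[0,0,0],[0,0,0]],[[0,0,0],[0,0,0]],[[0,0,0],[0,0,0]]]'
```

```text
time_s: 27.48
ee_pos: [0.4835, 0.0141, 0.0369]
tcp_rot: [[-0.981, -0.196, 0.001], [-0.196, 0.981, 0.0], [-0.001, 0.0, -1.0]]
wrist_force: [0.3, -0.5, -0.3]
grip_width: 0.996
grasp_force: 0.0
time_s: 28.22
ee_pos: [0.483, 0.0141, 0.0362]
tcp_rot: [[-0.98, -0.197, -0.0], [-0.197, 0.98, 0.0], [0.0, 0.0, -1.0]]
wrist_force: [-0.3, 0.4, 0.1]
grip_width: 0.469
grasp_force: 30.0
time_s: 29.72
ee_pos: [0.5082, -0.2869, 0.1656]
tcp_rot: [[-0.981, -0.193, -0.001], [-0.193, 0.981, -0.001], [0.001, -0.0, -1.0]]
wrist_force: [-0.2, 0.6, -1.5]
grip_width: 0.469
grasp_force: 30.0
time_s: 30.1
ee_pos: [0.5092, -0.2838, 0.1664]
tcp_rot: [[-0.98, -0.198, -0.0], [-0.198, 0.98, 0.0], [0.0, 0.0, -1.0]]
wrist_force: [-0.4, 0.8, -0.9]
grip_width: 0.468
grasp_force: 30.0
```

```bash
python3 -m inch '[[[0,-1,-15],[0,0,0]],[[0,0,-20],[0,0,0]],[[0,0,-12],[0,0,0]],[[0,0,-6],[0,0,0]],[[0,0,-4],[0,0,0]],[[0,0,-1],[0,0,0]],[[0,0,0],[0,0,0]],[[0,0,0],[0,0,0]],[[0,0,0],[0,0,0]]]'
```

```text
time_s: 31.22
ee_pos: [0.5092, -0.286, 0.1085]
tcp_rot: [[-0.981, -0.196, 0.0], [-0.196, 0.981, -0.0], [-0.0, -0.0, -1.0]]
wrist_force: [0.4, -0.4, -0.1]
grip_width: 0.466
grasp_force: 30.0
```

```bash
python3 -m inch '[[[0,0,-1],[0,0,0]],[[0,0,0],[0,0,0]],[[0,0,0],[0,0,0]]]' && python3 -m inch '[[[0,0,0],[0,0,0]],[[0,0,0],[0,0,0]],[[0,0,0],[0,0,0]],[[0,0,0],[0,0,0]]]' -1 && python3 -m inch '[[[0,0,10],[0,0,0]],[[0,0,25],[0,0,0]],[[0,0,40],[0,0,0]],[[0,0,40],[0,0,0]],[[0,40,10],[0,0,0]],[[0,50,0],[0,0,0]],[[0,50,0],[0,0,0]],[[0,40,0],[0,0,0]],[[0,20,0],[0,0,0]],[[0,0,0],[0,0,0]],[[0,0,0],[0,0,0]],[[0,0,0],[0,0,0]]]'
python3 - <<'E'
from h import *
sc=cap('scene','s8.png');t=cap('top','t8.png')
c=[cv2.resize(x,None,fx=4,fy=4,interpolation=2)[:,:,::-1] for x in (sc[135:250,90:185],t[165:280,350:430])]
cv2.imwrite('pics/c8.png',np.hstack(c))
E
```

```text
time_s: 31.6
ee_pos: [0.5091, -0.286, 0.1073]
tcp_rot: [[-0.981, -0.196, 0.0], [-0.196, 0.981, -0.0], [-0.0, -0.0, -1.0]]
wrist_force: [1.2, 0.0, 0.2]
grip_width: 0.467
grasp_force: 30.0
time_s: 32.1
ee_pos: [0.5091, -0.2859, 0.1073]
tcp_rot: [[-0.98, -0.197, -0.0], [-0.197, 0.98, 0.0], [0.0, 0.0, -1.0]]
wrist_force: [0.1, -0.6, -0.6]
grip_width: 0.897
grasp_force: 0.0
time_s: 33.6
ee_pos: [0.509, -0.0875, 0.2322]
tcp_rot: [[-0.981, -0.194, -0.0], [-0.194, 0.981, -0.001], [0.0, -0.001, -1.0]]
wrist_force: [0.1, -0.6, 0.4]
grip_width: 0.998
grasp_force: 0.0
```

View pics/c8.png

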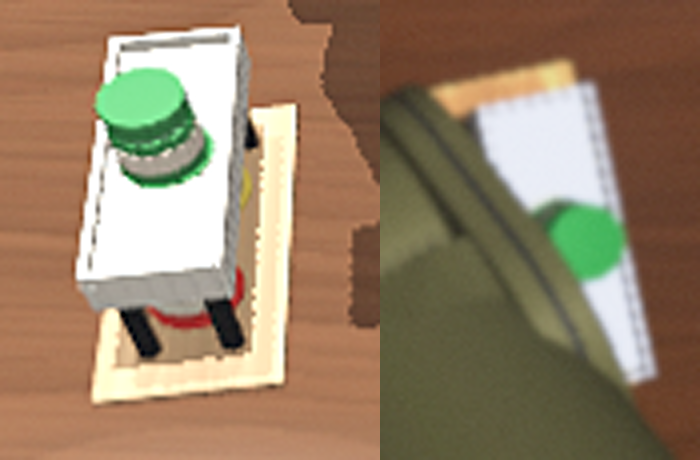

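The green jar stands upright on the spot, with its base at scene crop (165,165). The tray is level on the posts and the gripper is clear.

```bash
python3 -c "
from workcell import robot
print(robot.finish_job())"
```

```text
the job is handed in; nothing more can be done
None
```

The job is handed in at about 34 s: the red and yellow jars stand on their mats, the tray sits level on the four posts, and the green jar is upright on its spot. I never touched the blue jar or the mugs, and the hand-in call returned no verdict.

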